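Line up the reagent bottles by size

TASK

Line up the four amber bottles by size on the row of orange stands, one centred on each ring mark: the smallest on the stand next to the blue end block, each next one bigger, the largest at the white end. Keep the bottles upright all the time, do not disturb the instrument pot, and leave everything standing free.

Things in the scene. Friction and masses are not known exactly. Their poses are not given: they have to be found in the camera images.
- bottle_xs: smallest of the four amber glass bottles with a black screw cap and a white paper label band: 30 mm diameter, 52 mm tall. Loose, standing upright on the bench, closed, rigid. Straight round wall from 0 to 37 mm height, then a shoulder and a cap of 20 mm diameter. Origin: centre of the underside, z up along the bottle; its yaw means nothing
- bottle_s: second smallest of the four amber glass bottles with a black screw cap and a white paper label band: 36 mm diameter, 68 mm tall. Loose, standing upright on the bench, closed, rigid. Straight round wall from 0 to 49 mm height, then a shoulder and a cap of 24 mm diameter. Origin: centre of the underside, z up along the bottle; its yaw means nothing
- bottle_m: second largest of the four amber glass bottles with a black screw cap and a white paper label band: 42 mm diameter, 84 mm tall. Loose, standing upright on the bench, closed, rigid. Straight round wall from 0 to 60 mm height, then a shoulder and a cap of 28 mm diameter. Origin: centre of the underside, z up along the bottle; its yaw means nothing
- bottle_l: largest of the four amber glass bottles with a black screw cap and a white paper label band: 48 mm diameter, 100 mm tall. Loose, standing upright on the bench, closed, rigid. Straight round wall from 0 to 72 mm height, then a shoulder and a cap of 32 mm diameter. Origin: centre of the underside, z up along the bottle; its yaw means nothing
- stand_a: orange stand a of four alike, fixed in a straight row a, b, c, d on an aluminium base, 90 mm between centres: 88 x 88 mm, 10 mm thick, flat top with a white disc ringed in black (62 mm) at its centre. Origin: centre of the underside, 6 mm above the bench; bottles stand 10 mm above the origin. y runs along the row, z up. The whole row is placed and turned anew at each start
- stand_b: orange stand b of four alike, fixed in a straight row a, b, c, d on an aluminium base, 90 mm between centres: 88 x 88 mm, 10 mm thick, flat top with a white disc ringed in black (62 mm) at its centre. Origin: centre of the underside, 6 mm above the bench; bottles stand 10 mm above the origin. y runs along the row, z up. The whole row is placed and turned anew at each start
- stand_c: orange stand c of four alike, fixed in a straight row a, b, c, d on an aluminium base, 90 mm between centres: 88 x 88 mm, 10 mm thick, flat top with a white disc ringed in black (62 mm) at its centre. Origin: centre of the underside, 6 mm above the bench; bottles stand 10 mm above the origin. y runs along the row, z up. The whole row is placed and turned anew at each start
- stand_d: orange stand d of four alike, fixed in a straight row a, b, c, d on an aluminium base, 90 mm between centres: 88 x 88 mm, 10 mm thick, flat top with a white disc ringed in black (62 mm) at its centre. Origin: centre of the underside, 6 mm above the bench; bottles stand 10 mm above the origin. y runs along the row, z up. The whole row is placed and turned anew at each start
- blue_end: fixed blue end block closing one end of the row, next to stand_a or stand_d, 57 mm from that stand's centre; a plain white block of the same size closes the other end, and the two are swapped at random. 88 mm across the row, 22 mm along it, top 22 mm above the bench. Origin: centre of the underside
- instrument_pot: loose off-white instrument pot, 84 mm diameter, 85 mm tall, with instruments sticking up to 155 mm, standing to the right of the row; a bystander. Origin: centre of the underside

How it is judged:
By the outcome, as a careful person would: the job done as asked, in the order asked, and still so for the second after the job is handed in, with the robot touching nothing.
It also fails if it takes over 99 s, if anything falls off the work surface, if the arm or the gripper's body presses on something with over 40 N, if the wrist force passes 120 N, or if a joint passes its speed limit or range.

ROBOT

A 7-joint arm with a two-finger parallel gripper is mounted at the origin on the work surface. World frame = base frame: x ahead of the robot, y to its left, z up, the work surface at z = 0. Lengths are in m, angles in rad, forces in N, time in s.
With the tool pointing down it reaches from about 0.4 to 0.85 m from the base axis. Payload 4.5 kg.
Tool frame: the origin (TCP) lies where the fingers leave the gripper's body, on its centre line; the fingertips stand 64 mm ahead of it and the grasp point (between the pads) lies 45 mm ahead of it; z points along the fingers, y is the line along which they close (so a half turn about z gives the same grasp; the last joint's range is limited). The gripper opens to 88 mm and grips with 3 to 60 N. Pads are 18 mm wide; open, the fingers measure 123 mm over their backs; the gripper's body (75 mm by 187 mm) begins 45 mm behind the grasp point.
Start: joints at [-1.182, 0.689, -0.195, 1.565, 0.157, 0.902, -0.215], TCP at [0.217, 0.586, 0.303] pointing down, gripper open.
Joint ranges: [-3.01, 3.01], [-0.46, 2.08], [-1.47, 1.51], [0.13, 2.56], [-1, 4.14], [0.04, 2.09], [-2.66, 2.66]. Speed limits (rad/s): [2.57, 2.57, 3.14, 3.14, 3.14, 3.14, 3.14].

INTERFACE

Orientations are given as a unit quaternion [x, y, z, w].
In Python, from plant import r gives the robot as it stands.
- The arm moves only by the tool play_rows, never from a script. Its arguments are lists of equal length, an entry for each row: "translation": the shift along the tool's x, y, z in m, a list of three; "delta_rot": the turn, a rotation vector about the tool's x, y, z in degrees, a list of three; "grip": the opening, from -1 (shut) to 1 (fully open). In form: {"translation": [[x, y, z], ...], "delta_rot": [[rx, ry, rz], ...], "grip": [grip, ...]}. A call has 1 to 20 rows; each row shifts and turns the commanded pose from where the row before left it, along the tool's axes as they then stand; what a row does not reach is not made up. A row lasts 1/8 s, in which the tool goes at most 62.5 mm and 10.7 degrees, less where a joint would pass 70% of its speed; a pose out of reach is approached as far as the arm can. A call with a gripper value outside its range is refused whole. The fingers move at their own pace and stop on an object; "squeeze" is the grip in N (left out, the last holds). Time passes only in rows, so rows that do not move let the fingers close. It gives the time, the measured TCP pose, the force, the opening and the grip force at its end, in the units of the state.
- r.get_state(): the state, without advancing time (a new reading comes with each control period).
- r.snapshot(name): name is "side" or "top"; returns the picture (480x640x3 uint8, blue, green, red); there is no depth.
- r.get_calibration(name): a dict with "intrinsics" (3x3 intrinsics, pixels), "eye" and "rotation" of the camera in the world. Camera axes: x right, y up, looking along -z (the intrinsics and any distortion apply to the point x, -y, -z); pixel columns grow to the right and rows downward; lengths in m; the calibration is good to about 2 mm. A picture is of the moment at which its call begins. get_calibration takes no time and is no camera call.
- r.finish_job(): hands the job in; it is judged then, once.
Trained networks look in the newest picture that a camera, given by its name, has taken for a name from the list of things; names that differ only in an ending like _2 or _b are one class to them, and where a whole thing is asked for, a point or a joint stands for the part that bears it (a point fixed in the world has none). Each returns a list of dicts, best first, with "confidence" (0 to 1); they miss things now and then, are a little off and sometimes report something else, mostly with a low value. They report only what shows in the picture. A call takes as long as a camera call.
- r.look_for(camera, target): "point" ([x, y, z] in m, in world coordinates, good to about 4 mm: the middle of the surface that is visible of it).
- r.silhouettes(camera, target): "pixels" (480x640 bool, what is visible of it).
The state is a dict: "clock": time; "q": joint angles; "qd": joint speeds; "joint_torque": joint torques, N m; "tool_pos": TCP position; "eef_rot": TCP orientation; "contact_force": force on the tool from outside, world axes, zero at the start; "moment": the same for the moment, N m; "opening": opening from 0.0 (shut) to 1.0 (fully open); "finger_force": force on a finger pad.
Only numpy, scipy, OpenCV 4.12 (cv2) and the standard library are available. Lean on these libraries where they do the work, as an engineer would, in place of code of your own. Each camera call takes 0.05 s, during which the arm holds its last target. There are 200 camera calls.

## Working session

There is one attempt and no reset: what is moved stays moved. The work goes in short steps, Python scripts to look and compute and a tool call to move; the robot and the scene stay as the last step left them, time stands still between calls to the robot, and variables do not carry over. Pictures are saved under pics/ and viewed, at most 14 in all, crops included, and the job is handed in when it is done.

Besides the shell and the picture viewer there is one more tool, called after "Request:" in YAML: its name, and indented under it one key for each argument. play_rows: Moves the arm, as the interface text tells. Its arguments: {"type":"object","properties":{"translation":{"type":"array","items":{"type":"array","items":{"type":"number"}}},"delta_rot":{"type":"array","items":{"type":"array","items":{"type":"number"}}},"grip":{"type":"array","items":{"type":"number"}},"squeeze":{"type":"number"}},"required":["translation","delta_rot","grip"]}

```bash
mkdir -p pics
cat > h.py <<'E'
import numpy as np, cv2
from plant import r
def cal(n):
    c=r.get_calibration(n); return np.array(c["intrinsics"]),np.array(c["eye"]),np.array(c["rotation"]),c
def ray(n,u,v,z):
    K,e,R,_=cal(n); d=np.linalg.inv(K)@[u,v,1]; d=R@[d[0],-d[1],-d[2]]
    return e+d*(z-e[2])/d[2]
def proj(n,p):
    K,e,R,_=cal(n); c=R.T@(np.array(p)-e); q=K@[c[0],-c[1],-c[2]]; return q[:2]/q[2]
E
python3 - <<'E'
from h import *
s=r.get_state(); print({k:np.round(s[k],3) for k in s})
for n in("top","side"):
    cv2.imwrite(f"pics/{n}0.png",r.snapshot(n)); print(cal(n)[3])
    for t in("bottle_xs","bottle_s","bottle_m","bottle_l","stand_a","blue_end","instrument_pot"):
        print(n,t,[(np.round(d["point"],3).tolist(),round(d["confidence"],2)) for d in r.look_for(n,t)])
E
```

```text
{'clock': np.float64(0.0), 'q': array([-1.182,  0.69 , -0.195,  1.566,  0.157,  0.902, -0.215]), 'qd': array([-0.001,  0.001, -0.001,  0.001, -0.001, -0.001,  0.   ]), 'joint_torque': array([-0.0000e+00, -5.2755e+01, -1.2670e+00, -1.5343e+01, -5.3000e-02,
        6.0000e-03,  0.0000e+00]), 'tool_pos': array([0.217, 0.586, 0.302]), 'eef_rot': array([ 0.176,  0.984, -0.001, -0.   ]), 'contact_force': array([ 0.868, -0.136,  0.478]), 'moment': array([-0.012, -0.047, -0.01 ]), 'finger_force': np.float64(0.0), 'opening': np.float64(0.999)}
{'intrinsics': array([[587.48088904,   0.        , 325.52832289],
       [  0.        , 587.48088904, 231.07137793],
       [  0.        ,   0.        ,   1.        ]]), 'eye': array([ 0.30552936, -0.08747633,  1.38123298]), 'rotation': array([ 0.06488651, -0.07143269, -0.69910422,  0.70847752])}
top bottle_xs [([0.45, 0.107, 0.037], 0.52)]
top bottle_s [([0.438, -0.1, 0.075], 0.74), ([0.454, 0.289, 0.054], 0.64), ([0.44, -0.28, 0.064], 0.52)]
top bottle_m [([0.438, -0.1, 0.075], 0.74), ([0.454, 0.289, 0.054], 0.64), ([0.44, -0.28, 0.064], 0.52)]
top bo
[... 537 characters left out ...]
3, 0.78494739]), 'rotation': array([-0.04212322,  0.35822311,  0.92892079, -0.08371377])}
side bottle_xs [([0.46, 0.114, 0.036], 0.61)]
side bottle_s [([0.445, -0.275, 0.052], 0.91), ([0.455, 0.302, 0.048], 0.73), ([0.44, -0.086, 0.066], 0.64)]
side bottle_m [([0.445, -0.275, 0.052], 0.91), ([0.455, 0.302, 0.048], 0.73), ([0.44, -0.086, 0.066], 0.64)]
side bottle_l [([0.445, -0.275, 0.052], 0.91), ([0.455, 0.302, 0.048], 0.73), ([0.44, -0.086, 0.066], 0.64)]
side stand_a [([0.614, -0.078, 0.016], 0.83), ([0.598, 0.01, 0.013], 0.83), ([0.631, -0.166, 0.015], 0.75), ([0.587, 0.101, 0.011], 0.55)]
side blue_end [([0.633, -0.223, 0.02], 0.82)]
side instrument_pot [([0.603, -0.423, 0.078], 0.88)]
```

View pics/top0.png

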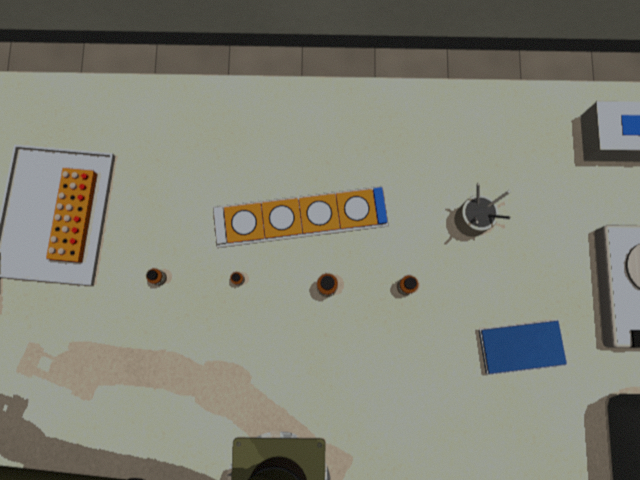

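View pics/side0.png

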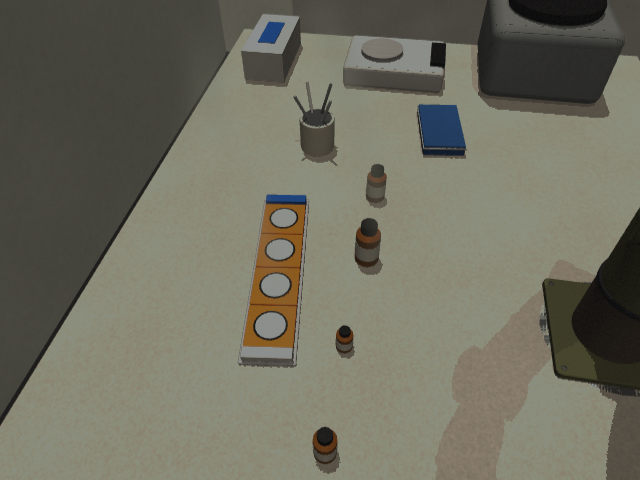

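```bash
cat > h.py <<'E'
import numpy as np, cv2
from plant import r
from scipy.optimize import least_squares
from scipy.spatial.transform import Rotation as Ro
DIM={"xs":(.015,.052,.037,.010),"s":(.018,.068,.049,.012),"m":(.021,.084,.060,.014),"l":(.024,.100,.072,.016)}
def cal(n):
    c=r.get_calibration(n); q=np.array(c["rotation"]); return np.array(c["intrinsics"]),np.array(c["eye"]),Ro.from_quat(q).as_matrix()
def ray(n,u,v,z):
    K,e,R=cal(n); d=np.linalg.inv(K)@[u,v,1]; d=R@[d[0],-d[1],-d[2]]
    return e+d*(z-e[2])/d[2]
def proj(n,P):
    K,e,R=cal(n); c=(np.atleast_2d(P)-e)@R; q=(c*[1,-1,-1])@K.T; return q[:,:2]/q[:,2:]
def circ(x,y,z,rad):
    a=np.linspace(0,2*np.pi,40); return np.c_[x+rad*np.cos(a),y+rad*np.sin(a),0*a+z]
def model(n,x,y,b,z0=0.):
    R,H,W,C=DIM[b]; s=W+.6*(H-W)*.5; S=16; m=np.zeros((480*4,640*4),np.uint8)
    for a,c in (((0,R),(W,R)),((W,R),(s,C)),((s,C),(H,C))):
        P=np.vstack([circ(x,y,z0+q[0],q[1]) for q in(a,c)])
        cv2.fillConvexPoly(m,cv2.convexHull(np.round(proj(n,P)*4+1.5).astype(np.int32)),1)
    M=cv2.moments(m,True); return np.array([M["m10"]/M["m00"],M["m01"]/M["m00"]])/4-.375,M["m00"]/16
def locate(n,mask,b,x,y,z0=0.):
    v,u=np.nonzero(mask); c=np.array([u.mean(),v.mean()])
    for _ in range(5):
        m,A=model(n,x,y,b,z0); d=ray(n,*c,z0+.03)-ray(n,*m,z0+.03); x+=d[0];y+=d[1]
    return x,y,mask.sum(),A
def discs(n,im,near):
    out=[]
    hsv=cv2.cvtColor(im,cv2.COLOR_BGR2HSV); w=((hsv[...,1]<60)&(hsv[...,2]>110)).astype(np.uint8)
    k,l,st,ce=cv2.connectedComponentsWithStats(w,connectivity=4)
    for p in near:
        u=proj(n,p)[0]; j=min((j for j in range(1,k) if 200<st[j,4]<3000),key=lambda j:np.hypot(*(ce[j]-u)))
        out.append(ray(n,*ce[j],.016)[:2].tolist()+[int(st[j,4])])
    return out
E
cat > m.py <<'E'
from h import *
near=[[.631,-.168,.016],[.612,-.08,.016],[.6,.007,.016],[.588,.1,.016]]
g={"s":(.453,.29),"xs":(.453,.108),"l":(.437,-.1),"m":(.44,-.28)}
for n in("top","side"):
    im=r.snapshot(n); print(n,np.round(discs(n,im,near),4).tolist())
    D=r.silhouettes(n,"bottle_m")+r.silhouettes(n,"bottle_xs")
    for b,(x,y) in g.items():
        c=model(n,x,y,b)[0]
        for d in D:
            v,u=np.nonzero(d["pixels"])
            if np.hypot(u.mean()-c[0],v.mean()-c[1])<25: print(n,b,np.round(locate(n,d["pixels"],b,x,y),4),round(d["confidence"],2))
E
python3 m.py
```

```text
top [[0.63, -0.1714, 406.0], [0.6173, -0.082, 407.0], [0.6046, 0.0072, 412.0], [0.5919, 0.0962, 408.0]]
top s [4.574000e-01 2.912000e-01 2.770000e+02 2.985625e+02] 0.81
top xs [4.564000e-01 1.059000e-01 1.730000e+02 1.716875e+02] 0.69
top l [ 4.423000e-01 -1.032000e-01  4.040000e+02  4.195625e+02] 0.85
top m [ 4.452000e-01 -2.875000e-01  3.170000e+02  3.516875e+02] 0.8
side [[0.6294, -0.1691, 347.0], [0.6167, -0.0799, 411.0], [0.6043, 0.009, 494.0], [0.5916, 0.0984, 603.0]]
side s [4.584000e-01 2.939000e-01 7.860000e+02 7.964375e+02] 0.87
side xs [4.571000e-01 1.078000e-01 4.000000e+02 4.334375e+02] 0.87
side l [ 4.4320000e-01 -1.0100000e-01  1.0540000e+03  1.0789375e+03] 0.56
side m [ 4.458000e-01 -2.837000e-01  6.140000e+02  6.753125e+02] 0.8
```

Request:
play_rows:
  translation:
    - [0,0,0]
    - [0,0,0]
    - [0,0,0]
    - [0,0,0]
    - [0,0,0]
    - [0,0,0]
    - [0,0,0]
    - [0,0,0]
  delta_rot:
    - [0,0,8.8]
    - [0,0,8.8]
    - [0,0,8.8]
    - [0,0,8.8]
    - [0,0,8.8]
    - [0,0,8.8]
    - [0,0,8.8]
    - [0,0,0]
  grip: [1,1,1,1,1,1,1,1]

```text
clock: 2.1
tool_pos: [0.2169, 0.5862, 0.3027]
eef_rot: [0.655, 0.756, 0.0, 0.0]
contact_force: [-0.1, -0.8, -1.0]
opening: 1.002
finger_force: 0.0
```

```bash
cat > go.py <<'E'
from h import *
import sys
T={"pxs":(.4567,.107,.025),"ps":(.458,.2925,.036),"pm":(.4455,-.2855,.048),"pl":(.4428,-.102,.060),
"xs":(.6297,-.170,.041),"s":(.617,-.081,.052),"m":(.6045,.008,.064),"l":(.5918,.0973,.076)}
def st():
    s=r.get_state(); R=Ro.from_quat(s["eef_rot"]).as_matrix(); return s,R,np.array(s["tool_pos"])
if __name__=="__main__":
    s,R,p=st()
    print("t",round(float(s["clock"]),2),"tcp",p.round(4),"yax",R[:,1].round(3),"yaw",np.degrees(np.arctan2(R[1,1],R[0,1])).round(2),"tilt",np.degrees(R[:2,2]).round(2),"q",np.round(s["q"],2),"F",np.round(s["contact_force"],1),"op",round(float(s["opening"]),3))
    for k in sys.argv[1:]:
        t=np.array(T[k])+[0,0,.045]; print(k,"delta tool mm",(1000*R.T@(t-p)).round(1))
E
python3 go.py pxs ps pm pl xs s m l
```

```text
t 2.1 tcp [0.2169 0.5862 0.3027] yax [0.99  0.142 0.   ] yaw 8.18 tilt [ 0.02 -0.01] q [-1.36  0.69  0.12  1.58 -0.1   0.88 -1.06] F [-0.1 -0.8 -1. ] op 1.002
pxs delta tool mm [-508.4  169.1  232.9]
ps delta tool mm [-325.   196.8  221.8]
pm delta tool mm [-895.3  102.2  209.9]
pl delta tool mm [-713.3  125.6  197.9]
xs delta tool mm [-807.2  300.9  216.9]
s delta tool mm [-717.3  301.   205.9]
m delta tool mm [-627.4  301.3  193.9]
l delta tool mm [-537.2  301.5  181.9]
```

Request:
play_rows:
  translation:
    - [-0.0124,0.005,0]
    - [-0.038,0.012,0]
    - [-0.038,0.013,0]
    - [-0.038,0.013,0]
    - [-0.038,0.013,0]
    - [-0.038,0.013,0]
    - [-0.038,0.013,0]
    - [-0.038,0.013,0.005]
    - [-0.038,0.013,0.01]
    - [-0.038,0.013,0.015]
    - [-0.038,0.013,0.02]
    - [-0.038,0.013,0.02]
    - [-0.038,0.012,0.02]
    - [-0.027,0.009,0.02]
    - [-0.013,0.004,0.02]
    - [0,0,0.01]
    - [0,0,0]
  delta_rot:
    - [0,0,0]
    - [0,0,0]
    - [0,0,0]
    - [0,0,0]
    - [0,0,0]
    - [0,0,0]
    - [0,0,0]
    - [0,0,0]
    - [0,0,0]
    - [0,0,0]
    - [0,0,0]
    - [0,0,0]
    - [0,0,0]
    - [0,0,0]
    - [0,0,0]
    - [0,0,0]
    - [0,0,0]
  grip: [1,1,1,1,1,1,1,1,1,1,1,1,1,1,1,1,1]

```text
clock: 4.22
tool_pos: [0.4582, 0.1072, 0.1625]
eef_rot: [0.655, 0.756, -0.0, -0.001]
contact_force: [-0.2, 0.8, 0.3]
opening: 1.0
finger_force: 0.0
```

```bash
python3 go.py pxs
python3 - <<'E'
from h import *
ims=[r.snapshot(n) for n in("top","side")]
a=ims[0][180:330,140:440];b=ims[1][230:430,240:440]
o=np.hstack([cv2.resize(a,(400,400) if 0 else (500,250)),cv2.resize(b,(250,250))]);cv2.imwrite("pics/g1.png",o)
E
```

```text
t 4.22 tcp [0.4582 0.1072 0.1625] yax [ 0.99   0.142 -0.001] yaw 8.15 tilt [-0.07  0.02] q [-0.32  0.75 -0.01  2.14  0.02  0.25 -0.2 ] F [-0.2  0.8  0.3] op 1.0
pxs delta tool mm [-0.1 -1.4 92.5]
```

View pics/g1.png

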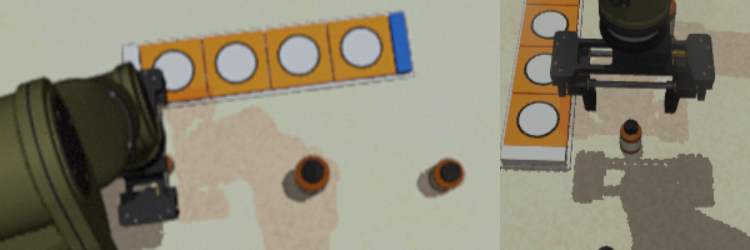

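Request:
play_rows:
  translation:
    - [0,-0.001,0.02]
    - [0,0,0.025]
    - [0,0,0.02]
    - [0,0,0.015]
    - [0,0,0.0085]
    - [0,0,0.004]
    - [0,0,0]
    - [0,0,0]
    - [0,0,0]
    - [0,0,0]
    - [0,0,0]
    - [0,0,0]
    - [0,0,0]
    - [0,0,0]
    - [0,0,0]
    - [0,0,0]
  delta_rot:
    - [0,0,0]
    - [0,0,0]
    - [0,0,0]
    - [0,0,0]
    - [0,0,0]
    - [0,0,0]
    - [0,0,0]
    - [0,0,0]
    - [0,0,0]
    - [0,0,0]
    - [0,0,0]
    - [0,0,0]
    - [0,0,0]
    - [0,0,0]
    - [0,0,0]
    - [0,0,0]
  grip: [1,1,1,1,1,1,1,0.6,0.3,0,-0.1,-0.2,-0.3,-1,-1,-1]
  squeeze: 15

```text
clock: 6.32
tool_pos: [0.4593, 0.1071, 0.0712]
eef_rot: [0.656, 0.755, -0.001, -0.001]
contact_force: [-0.8, -0.0, -0.0]
opening: 0.335
finger_force: 15.0
```

```bash
python3 go.py pxs xs
```

```text
t 6.33 tcp [0.4593 0.1071 0.0712] yax [ 0.99   0.14  -0.003] yaw 8.07 tilt [-0.14 -0.03] q [-0.32  0.94 -0.    2.16  0.05  0.04 -0.24] F [-0.8 -0.  -0. ] op 0.335
pxs delta tool mm [ 0.2 -2.6  1.2]
xs delta tool mm [-298.3  129.8  -15.1]
```

Request:
play_rows:
  translation:
    - [0,0,-0.01]
    - [0,0,-0.02]
    - [-0.01,0.005,-0.02]
    - [-0.025,0.01,-0.01]
    - [-0.035,0.015,0]
    - [-0.04,0.018,0]
    - [-0.04,0.018,0]
    - [-0.04,0.018,0]
    - [-0.04,0.018,0]
    - [-0.035,0.015,0]
    - [-0.02,0.008,0.01]
    - [-0.01,0.004,0.01]
    - [-0.003,0.0008,0.01]
    - [0,0,0]
    - [0,0,0]
  delta_rot:
    - [0,0,0]
    - [0,0,0]
    - [0,0,0]
    - [0,0,0]
    - [0,0,0]
    - [0,0,0]
    - [0,0,0]
    - [0,0,0]
    - [0,0,0]
    - [0,0,0]
    - [0,0,0]
    - [0,0,0]
    - [0,0,0]
    - [0,0,0]
    - [0,0,0]
  grip: [-1,-1,-1,-1,-1,-1,-1,-1,-1,-1,-1,-1,-1,-1,-1]

```text
clock: 8.2
tool_pos: [0.6296, -0.1684, 0.101]
eef_rot: [0.655, 0.756, -0.001, -0.001]
contact_force: [0.6, 1.2, 0.0]
opening: 0.334
finger_force: 15.0
```

```bash
python3 go.py xs
cat > chk.py <<'E'
from h import *
import sys
b=sys.argv[1]; x,y,z0=map(float,sys.argv[2:5]); o=[]
for n in("side","top"):
    im=r.snapshot(n); u,v=proj(n,[x,y,z0+.03])[0].astype(int); u=min(max(u,60),580); v=min(max(v,60),420)
    o.append(cv2.resize(im[v-60:v+60,u-60:u+60],(390,390)))
    for d in r.silhouettes(n,"bottle_"+b):
        p=locate(n,d["pixels"],b,x,y,z0)
        if np.hypot(p[0]-x,p[1]-y)<.04: print(n,np.round(p,4),round(d["confidence"],2))
cv2.imwrite("pics/%s.png"%sys.argv[5],np.hstack(o))
E
python3 chk.py xs .6297 -.17 .031 h1
```

```text
t 8.2 tcp [ 0.6296 -0.1684  0.101 ] yax [ 0.99   0.142 -0.003] yaw 8.16 tilt [-0.16  0.01] q [ 0.26  0.99 -0.13  1.6   0.2   0.57  0.16] F [0.6 1.2 0. ] op 0.334
xs delta tool mm [-1.6 -0.1 15. ]
side [ 6.29800e-01 -1.64800e-01  2.97000e+02  3.41625e+02] 0.53
```

View pics/h1.png

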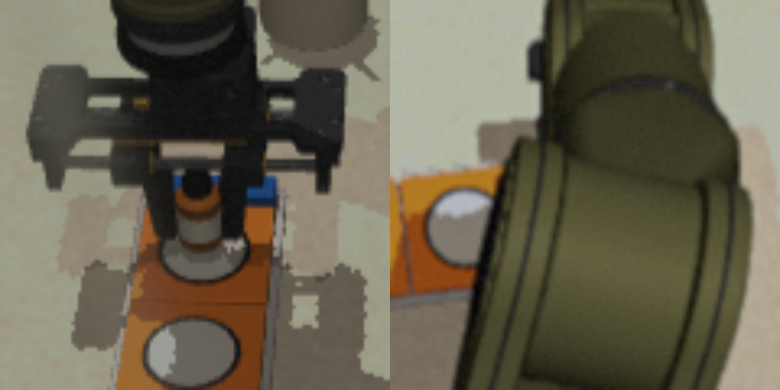

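Request:
play_rows:
  translation:
    - [-0.0016,0,0.004]
    - [0,0,0.006]
    - [0,0,0.003]
    - [0,0,0.001]
    - [0,0,0]
    - [0,0,0]
  delta_rot:
    - [0,0,0]
    - [0,0,0]
    - [0,0,0]
    - [0,0,0]
    - [0,0,0]
    - [0,0,0]
  grip: [-1,-1,-1,-1,-1,-1]

```text
clock: 9.15
tool_pos: [0.6295, -0.1713, 0.0872]
eef_rot: [0.656, 0.755, -0.001, -0.001]
contact_force: [-2.1, 0.6, 5.7]
opening: 0.333
finger_force: 15.0
```

```bash
python3 go.py xs
```

```text
t 9.15 tcp [ 0.6295 -0.1713  0.0872] yax [ 0.99   0.14  -0.003] yaw 8.07 tilt [-0.19 -0.03] q [ 0.26  1.01 -0.12  1.6   0.2   0.55  0.16] F [-2.1  0.6  5.7] op 0.333
xs delta tool mm [1.2 0.4 1.2]
```

Request:
play_rows:
  translation:
    - [0,0,0]
    - [0,0,0]
    - [0,0,0]
    - [0,0,0]
    - [0,0,-0.01]
    - [0,0,-0.02]
    - [0,0,-0.03]
    - [0.01,-0.002,-0.03]
    - [0.03,-0.007,0]
    - [0.04,-0.009,0]
    - [0.045,-0.01,0]
    - [0.045,-0.01,0]
    - [0.045,-0.01,0]
    - [0.045,-0.01,0]
    - [0.045,-0.01,0]
    - [0.045,-0.01,0]
    - [0.045,-0.01,0]
    - [0.045,-0.01,0]
    - [0.03,-0.005,0]
    - [0.012,-0.0014,0]
  delta_rot:
    - [0,0,0]
    - [0,0,0]
    - [0,0,0]
    - [0,0,0]
    - [0,0,0]
    - [0,0,0]
    - [0,0,0]
    - [0,0,0]
    - [0,0,0]
    - [0,0,0]
    - [0,0,0]
    - [0,0,0]
    - [0,0,0]
    - [0,0,0]
    - [0,0,0]
    - [0,0,0]
    - [0,0,0]
    - [0,0,0]
    - [0,0,0]
    - [0,0,0]
  grip: [-0.25,-0.1,0.1,0.2,0.2,0.2,0.4,0.7,1,1,1,1,1,1,1,1,1,1,1,1]

```text
clock: 11.65
tool_pos: [0.4585, 0.2939, 0.1784]
eef_rot: [0.654, 0.756, 0.0, -0.001]
contact_force: [-0.9, -0.3, -0.7]
opening: 1.0
finger_force: 0.0
```

```bash
python3 go.py ps; python3 chk.py xs .6297 -.17 .016 h2;python3 m.py | grep -E " s |\["
```

```text
t 11.65 tcp [0.4585 0.2939 0.1784] yax [ 0.99   0.144 -0.001] yaw 8.26 tilt [-0.06  0.11] q [-0.65  0.77 -0.01  1.92  0.01  0.45 -0.52] F [-0.9 -0.3 -0.7] op 1.0
ps delta tool mm [-1.5 -0.7 97.4]
top [ 6.311000e-01 -1.727000e-01  1.300000e+02  1.783125e+02] 0.61
top [[0.6273, -0.17, 245.0], [0.6172, -0.0822, 411.0], [0.6046, 0.0073, 417.0], [0.5919, 0.0964, 420.0]]
top s [4.572000e-01 2.884000e-01 2.370000e+02 2.970625e+02] 0.54
top l [ 4.4140e-01 -1.0240e-01  4.2500e+02  4.2075e+02] 0.64
top m [ 4.450000e-01 -2.871000e-01  3.230000e+02  3.525625e+02] 0.72
side [[0.613, 0.0152, 276.0], [0.613, 0.0152, 276.0], [0.613, 0.0152, 276.0], [0.5916, 0.0981, 632.0]]
side s [4.580000e-01 2.938000e-01 7.470000e+02 7.964375e+02] 0.97
```

View pics/h2.png

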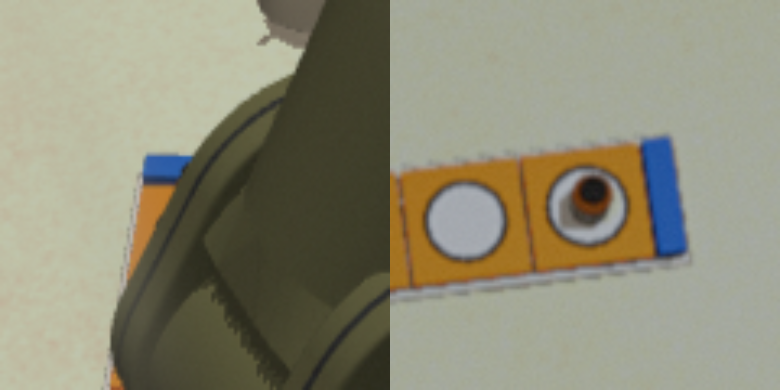

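Request:
play_rows:
  translation:
    - [-0.001,-0.0007,0.015]
    - [0,0,0.025]
    - [0,0,0.025]
    - [0,0,0.017]
    - [0,0,0.01]
    - [0,0,0.005]
    - [0,0,0]
    - [0,0,0]
    - [0,0,0]
    - [0,0,0]
    - [0,0,0]
    - [0,0,0]
    - [0,0,0]
    - [0,0,0]
  delta_rot:
    - [0,0,0]
    - [0,0,0]
    - [0,0,0]
    - [0,0,0]
    - [0,0,0]
    - [0,0,0]
    - [0,0,0]
    - [0,0,0]
    - [0,0,0]
    - [0,0,0]
    - [0,0,0]
    - [0,0,0]
    - [0,0,0]
    - [0,0,0]
  grip: [1,1,1,1,1,1,1,0.6,0.3,0.1,0,-0.1,-1,-1]
  squeeze: 15

```text
clock: 13.9
tool_pos: [0.4582, 0.2902, 0.0801]
eef_rot: [0.656, 0.755, -0.001, -0.001]
contact_force: [-0.2, -0.4, -0.4]
opening: 0.407
finger_force: 15.0
```

```bash
python3 go.py ps s
```

```text
t 13.9 tcp [0.4582 0.2902 0.0801] yax [ 0.99   0.14  -0.003] yaw 8.07 tilt [-0.14 -0.03] q [-0.64  0.95 -0.01  1.95  0.02  0.25 -0.53] F [-0.2 -0.4 -0.4] op 0.407
ps delta tool mm [ 2.3  0.1 -0.9]
s delta tool mm [-389.8  105.   -17.1]
```

Request:
play_rows:
  translation:
    - [0,0,-0.01]
    - [0,0,-0.02]
    - [-0.012,0.003,-0.02]
    - [-0.03,0.008,-0.01]
    - [-0.04,0.011,0]
    - [-0.045,0.012,0]
    - [-0.045,0.012,0]
    - [-0.045,0.012,0]
    - [-0.045,0.012,0]
    - [-0.045,0.012,0]
    - [-0.04,0.011,0]
    - [-0.027,0.008,0]
    - [-0.013,0.003,0.01]
    - [-0.005,0.001,0.01]
    - [0,0,0.01]
    - [0,0,0.007]
    - [0,0,0]
    - [0,0,0]
  delta_rot:
    - [0,0,0]
    - [0,0,0]
    - [0,0,0]
    - [0,0,0]
    - [0,0,0]
    - [0,0,0]
    - [0,0,0]
    - [0,0,0]
    - [0,0,0]
    - [0,0,0]
    - [0,0,0]
    - [0,0,0]
    - [0,0,0]
    - [0,0,0]
    - [0,0,0]
    - [0,0,0]
    - [0,0,0]
    - [0,0,0]
  grip: [-1,-1,-1,-1,-1,-1,-1,-1,-1,-1,-1,-1,-1,-1,-1,-1,-1,-1]

```text
clock: 16.15
tool_pos: [0.6175, -0.0827, 0.1031]
eef_rot: [0.655, 0.755, -0.001, -0.001]
contact_force: [-0.2, 0.5, -0.5]
opening: 0.402
finger_force: 15.0
```

```bash
python3 go.py s
```

```text
t 16.15 tcp [ 0.6175 -0.0827  0.1031] yax [ 0.99   0.141 -0.002] yaw 8.11 tilt [-0.12 -0.02] q [ 0.13  0.96 -0.12  1.69  0.21  0.5   0.01] F [-0.2  0.5 -0.5] op 0.402
s delta tool mm [ 1.7 -0.2  6.1]
```

Request:
play_rows:
  translation:
    - [0,0,0.004]
    - [0,0,0.0028]
    - [0,0,0]
    - [0,0,0]
    - [0,0,0]
    - [0,0,0]
    - [0,0,0]
    - [0,0,-0.01]
    - [0,0,-0.025]
    - [0,0,-0.035]
    - [-0.005,-0.006,-0.025]
    - [-0.02,-0.022,0]
    - [-0.03,-0.034,0]
    - [-0.035,-0.04,0]
    - [-0.035,-0.04,0]
    - [-0.03,-0.034,0]
    - [-0.018,-0.018,0]
    - [-0.0025,-0.005,0]
    - [0,0,0]
  delta_rot:
    - [0,0,0]
    - [0,0,0]
    - [0,0,0]
    - [0,0,0]
    - [0,0,0]
    - [0,0,0]
    - [0,0,0]
    - [0,0,0]
    - [0,0,0]
    - [0,0,0]
    - [0,0,0]
    - [0,0,0]
    - [0,0,0]
    - [0,0,0]
    - [0,0,0]
    - [0,0,0]
    - [0,0,0]
    - [0,0,0]
    - [0,0,0]
  grip: [-1,-1,-1,-0.1,0.1,0.2,0.3,0.3,0.3,0.5,0.8,1,1,1,1,1,1,1,1]

```text
clock: 18.52
tool_pos: [0.4458, -0.2842, 0.1921]
eef_rot: [0.655, 0.755, -0.001, -0.0]
contact_force: [0.1, -0.5, -0.1]
opening: 0.999
finger_force: 0.0
```

```bash
python3 go.py pm; python3 chk.py s .617 -.081 .016 h3; python3 m.py | grep -E " m |\["
```

```text
t 18.52 tcp [ 0.4458 -0.2842  0.1921] yax [ 0.99   0.141 -0.001] yaw 8.11 tilt [-0.08 -0.01] q [ 0.6   0.74 -0.19  1.95  0.28  0.48  0.34] F [ 0.1 -0.5 -0.1] op 0.999
pm delta tool mm [-1.3 -0.4 99.1]
side [ 6.172000e-01 -7.870000e-02  5.120000e+02  5.629375e+02] 0.94
top [ 6.171e-01 -8.190e-02  2.460e+02  2.615e+02] 0.77
top [[0.6273, -0.1697, 259.0], [0.6047, 0.0073, 426.0], [0.6047, 0.0073, 426.0], [0.5919, 0.0964, 430.0]]
top l [ 4.4230e-01 -1.0350e-01  3.6400e+02  4.1925e+02] 0.97
top m [ 4.40100e-01 -2.75600e-01  1.28000e+02  3.49875e+02] 0.65
side [[0.6042, 0.0094, 503.0], [0.6042, 0.0094, 503.0], [0.6042, 0.0094, 503.0], [0.5915, 0.0985, 610.0]]
side l [ 4.426000e-01 -9.940000e-02  1.027000e+03  1.082125e+03] 0.8
side m [ 4.460000e-01 -2.838000e-01  6.600000e+02  6.724375e+02] 0.73
```

View pics/h3.png

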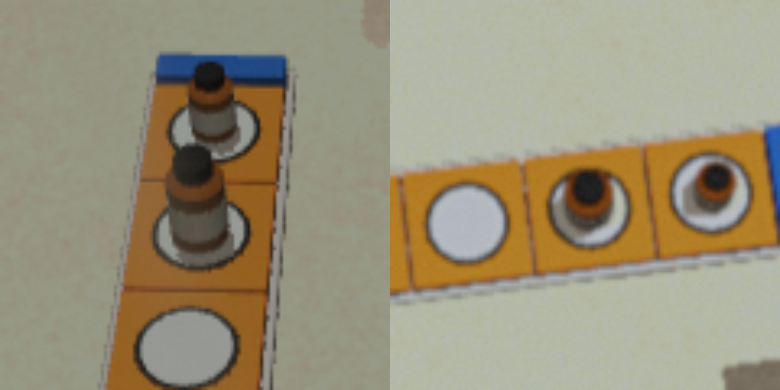

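Request:
play_rows:
  translation:
    - [-0.001,0,0.015]
    - [0,0,0.025]
    - [0,0,0.025]
    - [0,0,0.019]
    - [0,0,0.01]
    - [0,0,0.005]
    - [0,0,0]
    - [0,0,0]
    - [0,0,0]
    - [0,0,0]
    - [0,0,0]
    - [0,0,0]
    - [0,0,0]
  delta_rot:
    - [0,0,0]
    - [0,0,0]
    - [0,0,0]
    - [0,0,0]
    - [0,0,0]
    - [0,0,0]
    - [0,0,0]
    - [0,0,0]
    - [0,0,0]
    - [0,0,0]
    - [0,0,0]
    - [0,0,0]
    - [0,0,0]
  grip: [1,1,1,1,1,1,1,0.6,0.3,0.1,0,-1,-1]
  squeeze: 20

```text
clock: 20.65
tool_pos: [0.4451, -0.2859, 0.0927]
eef_rot: [0.656, 0.755, -0.001, -0.001]
contact_force: [-0.3, 0.2, 1.6]
opening: 0.466
finger_force: 20.0
```

```bash
python3 go.py pm m
```

```text
t 20.65 tcp [ 0.4451 -0.2859  0.0927] yax [ 0.99   0.14  -0.002] yaw 8.07 tilt [-0.13 -0.03] q [ 0.55  0.91 -0.1   1.99  0.34  0.26  0.3 ] F [-0.3  0.2  1.6] op 0.466
pm delta tool mm [ 0.3  0.4 -0.3]
m delta tool mm [268.6 199.  -16.8]
```

Request:
play_rows:
  translation:
    - [0,0,-0.01]
    - [0,0,-0.025]
    - [0,0,-0.03]
    - [0,0,-0.03]
    - [0.005,0.005,-0.02]
    - [0.025,0.018,0]
    - [0.037,0.027,0]
    - [0.04,0.03,0]
    - [0.04,0.03,0]
    - [0.04,0.03,0]
    - [0.038,0.027,0]
    - [0.027,0.02,0]
    - [0.012,0.009,0.01]
    - [0.0045,0.003,0.02]
    - [0,0,0.025]
    - [0,0,0.02]
    - [0,0,0.012]
    - [0,0,0.006]
    - [0,0,0]
    - [0,0,0]
  delta_rot:
    - [0,0,0]
    - [0,0,0]
    - [0,0,0]
    - [0,0,0]
    - [0,0,0]
    - [0,0,0]
    - [0,0,0]
    - [0,0,0]
    - [0,0,0]
    - [0,0,0]
    - [0,0,0]
    - [0,0,0]
    - [0,0,0]
    - [0,0,0]
    - [0,0,0]
    - [0,0,0]
    - [0,0,0]
    - [0,0,0]
    - [0,0,0]
    - [0,0,0]
  grip: [-1,-1,-1,-1,-1,-1,-1,-1,-1,-1,-1,-1,-1,-1,-1,-1,-1,-1,-1,-1]

```text
clock: 23.15
tool_pos: [0.6048, 0.0078, 0.1147]
eef_rot: [0.656, 0.755, -0.001, -0.0]
contact_force: [0.5, 0.9, -0.9]
opening: 0.469
finger_force: 20.0
```

```bash
python3 go.py m
```

```text
t 23.15 tcp [0.6048 0.0078 0.1147] yax [ 0.99   0.14  -0.001] yaw 8.06 tilt [-0.08 -0.03] q [-0.03  0.93 -0.11  1.75  0.19  0.48 -0.13] F [ 0.5  0.9 -0.9] op 0.469
m delta tool mm [ 0.2 -0.3  5.7]
```

Request:
play_rows:
  translation:
    - [0,0,0.004]
    - [0,0,0.0022]
    - [0,0,0]
    - [0,0,0]
    - [0,0,0]
    - [0,0,0]
    - [0,0,0]
    - [0,0,-0.01]
    - [0,0,-0.025]
    - [0,0,-0.035]
    - [0,0,-0.03]
    - [-0.008,-0.016,0]
    - [-0.018,-0.036,0]
    - [-0.02,-0.042,0]
    - [-0.02,-0.042,0]
    - [-0.014,-0.029,0]
    - [-0.006,-0.011,0]
    - [0,0,0]
  delta_rot:
    - [0,0,0]
    - [0,0,0]
    - [0,0,0]
    - [0,0,0]
    - [0,0,0]
    - [0,0,0]
    - [0,0,0]
    - [0,0,0]
    - [0,0,0]
    - [0,0,0]
    - [0,0,0]
    - [0,0,0]
    - [0,0,0]
    - [0,0,0]
    - [0,0,0]
    - [0,0,0]
    - [0,0,0]
    - [0,0,0]
  grip: [-1,-1,-1,0.1,0.2,0.3,0.4,0.4,0.4,0.4,0.6,0.8,1,1,1,1,1,1]

```text
clock: 25.4
tool_pos: [0.443, -0.1021, 0.2087]
eef_rot: [0.656, 0.755, -0.001, -0.0]
contact_force: [0.9, 0.7, -0.9]
opening: 0.997
finger_force: 0.0
```

```bash
python3 go.py pl; python3 chk.py m .6045 .008 .016 h4; python3 m.py | grep -E " l "
```

```text
t 25.4 tcp [ 0.443  -0.1021  0.2087] yax [ 0.99   0.14  -0.001] yaw 8.03 tilt [-0.07 -0.03] q [ 0.21  0.65 -0.14  2.16  0.24  0.35  0.02] F [ 0.9  0.7 -0.9] op 0.997
pl delta tool mm [ 1.000e-01 -1.000e-01  1.037e+02]
side [6.048000e-01 9.100000e-03 8.230000e+02 8.738125e+02] 0.85
top [6.049e-01 6.900e-03 3.550e+02 3.655e+02] 0.74
side l [ 4.4260e-01 -1.0040e-01  1.0490e+03  1.0795e+03] 0.94
```

View pics/h4.png

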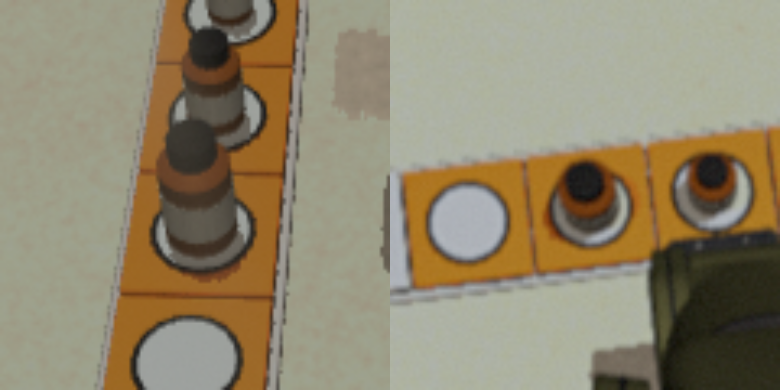

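Request:
play_rows:
  translation:
    - [0,0,0.015]
    - [0,0,0.025]
    - [0,0,0.025]
    - [0,0,0.021]
    - [0,0,0.012]
    - [0,0,0.0055]
    - [0,0,0]
    - [0,0,0]
    - [0,0,0]
    - [0,0,0]
    - [0,0,0]
    - [0,0,0]
    - [0,0,0]
  delta_rot:
    - [0,0,0]
    - [0,0,0]
    - [0,0,0]
    - [0,0,0]
    - [0,0,0]
    - [0,0,0]
    - [0,0,0]
    - [0,0,0]
    - [0,0,0]
    - [0,0,0]
    - [0,0,0]
    - [0,0,0]
    - [0,0,0]
  grip: [1,1,1,1,1,1,1,0.6,0.4,0.2,0.1,-1,-1]
  squeeze: 25

```text
clock: 27.52
tool_pos: [0.4423, -0.102, 0.105]
eef_rot: [0.656, 0.755, -0.001, -0.001]
contact_force: [0.1, 0.4, 2.3]
opening: 0.536
finger_force: 25.0
```

```bash
python3 go.py pl l
```

```text
t 27.52 tcp [ 0.4423 -0.102   0.105 ] yax [ 0.99   0.14  -0.002] yaw 8.07 tilt [-0.12 -0.03] q [ 0.14  0.87 -0.03  2.21  0.29  0.07 -0.03] F [0.1 0.4 2.3] op 0.536
pl delta tool mm [-0.1  0.5 -0. ]
l delta tool mm [176.3 175.9 -16.5]
```

Request:
play_rows:
  translation:
    - [0,0,-0.01]
    - [0,0,-0.025]
    - [0,0,-0.03]
    - [0,0,-0.03]
    - [0.01,0.004,-0.02]
    - [0.025,0.012,0]
    - [0.035,0.025,0]
    - [0.035,0.035,0]
    - [0.03,0.035,0]
    - [0.022,0.032,0]
    - [0.013,0.022,0]
    - [0.0063,0.0109,0.01]
    - [0,0,0.02]
    - [0,0,0.025]
    - [0,0,0.02]
    - [0,0,0.012]
    - [0,0,0.006]
    - [0,0,0]
    - [0,0,0]
  delta_rot:
    - [0,0,0]
    - [0,0,0]
    - [0,0,0]
    - [0,0,0]
    - [0,0,0]
    - [0,0,0]
    - [0,0,0]
    - [0,0,0]
    - [0,0,0]
    - [0,0,0]
    - [0,0,0]
    - [0,0,0]
    - [0,0,0]
    - [0,0,0]
    - [0,0,0]
    - [0,0,0]
    - [0,0,0]
    - [0,0,0]
    - [0,0,0]
  grip: [-1,-1,-1,-1,-1,-1,-1,-1,-1,-1,-1,-1,-1,-1,-1,-1,-1,-1,-1]

```text
clock: 29.9
tool_pos: [0.5921, 0.0973, 0.127]
eef_rot: [0.656, 0.755, -0.001, -0.0]
contact_force: [0.8, 0.8, -2.1]
opening: 0.536
finger_force: 25.0
```

```bash
python3 go.py l
```

```text
t 29.9 tcp [0.5921 0.0973 0.127 ] yax [ 0.99   0.14  -0.001] yaw 8.07 tilt [-0.08 -0.01] q [-0.18  0.9  -0.1   1.76  0.17  0.49 -0.26] F [ 0.8  0.8 -2.1] op 0.536
l delta tool mm [-0.  -0.3  6. ]
```

Lower, release, lift and retreat toward the left.

Request:
play_rows:
  translation:
    - [0,0,0.004]
    - [0,0,0.0022]
    - [0,0,0]
    - [0,0,0]
    - [0,0,0]
    - [0,0,0]
    - [0,0,0]
    - [0,0,-0.01]
    - [0,0,-0.025]
    - [0,0,-0.035]
    - [0,0,-0.03]
    - [0.01,-0.01,-0.02]
    - [0.03,-0.03,0]
    - [0.04,-0.04,0]
    - [0.04,-0.04,0]
    - [0.04,-0.04,0]
    - [0.04,-0.04,0]
    - [0.04,-0.04,0]
    - [0.03,-0.01,0]
    - [0,0,0]
  delta_rot:
    - [0,0,0]
    - [0,0,0]
    - [0,0,0]
    - [0,0,0]
    - [0,0,0]
    - [0,0,0]
    - [0,0,0]
    - [0,0,0]
    - [0,0,0]
    - [0,0,0]
    - [0,0,0]
    - [0,0,0]
    - [0,0,0]
    - [0,0,0]
    - [0,0,0]
    - [0,0,0]
    - [0,0,0]
    - [0,0,0]
    - [0,0,0]
    - [0,0,0]
  grip: [-1,-1,-1,0.2,0.3,0.4,0.5,0.5,0.5,0.5,0.5,0.5,0.8,1,1,1,1,1,1,1]

```text
clock: 32.4
tool_pos: [0.3052, 0.3323, 0.2415]
eef_rot: [0.653, 0.757, 0.0, -0.001]
contact_force: [-0.1, -0.3, -0.5]
opening: 0.999
finger_force: 0.0
```

```bash
python3 go.py; for a in "xs .6297 -.17" "s .617 -.081" "m .6045 .008" "l .5918 .0973"; do echo $a; python3 chk.py $a .016 tmp; done
python3 - <<'E'
from h import *
a=r.snapshot("side");b=r.snapshot("top")
print([np.round(d["point"],3) for d in r.look_for("top","instrument_pot")])
cv2.imwrite("pics/end.png",np.hstack([cv2.resize(a[80:400,200:440],(360,480)),cv2.resize(b[130:310,180:510],(440,240)).repeat(2,0)]))
E
```

```text
t 32.4 tcp [0.3052 0.3323 0.2415] yax [ 0.989  0.146 -0.002] yaw 8.4 tilt [-0.11  0.13] q [-0.9   0.58 -0.04  2.14  0.05  0.42 -0.84] F [-0.1 -0.3 -0.5] op 0.999
xs .6297 -.17
side [ 6.2970e-01 -1.7040e-01  3.1000e+02  3.3225e+02] 0.85
top [ 6.296000e-01 -1.730000e-01  1.510000e+02  1.773125e+02] 0.71
s .617 -.081
side [ 6.178000e-01 -8.080000e-02  4.760000e+02  5.608125e+02] 0.83
top [ 6.163000e-01 -8.130000e-02  2.400000e+02  2.618125e+02] 0.79
m .6045 .008
side [6.055000e-01 4.800000e-03 7.500000e+02 8.701875e+02] 0.74
top [6.0390e-01 6.4000e-03 3.3000e+02 3.6425e+02] 0.64
l .5918 .0973
side [5.9220e-01 9.9100e-02 1.2680e+03 1.3015e+03] 0.95
top [5.912e-01 9.590e-02 4.490e+02 5.030e+02] 0.8
[array([ 0.601, -0.441,  0.09 ])]
```

View pics/end.png

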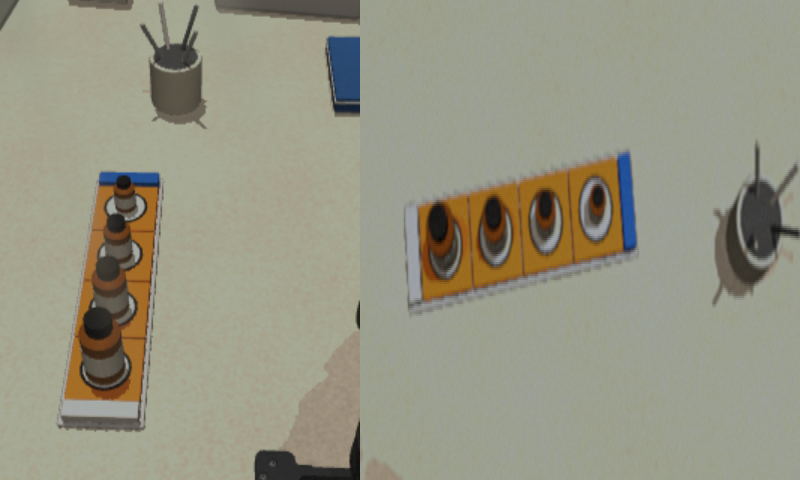

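The picture shows all four bottles upright on their discs, from smallest at the blue end (123,200 in the left part) to largest at the white end (103,360). The pot is undisturbed and the gripper is well clear. The bottles measure within about 2 mm of their ring centres, so I'm handing in.

```bash
python3 -c "
from plant import r
print(r.finish_job())"
```

```text
the job is handed in; nothing more can be done
None
```

The job is handed in at about 33 s of robot time: the four bottles stand upright by size, smallest at the blue end to largest at the white end, each about 2 mm or less from its ring centre by the cameras, with the pot undisturbed and the arm clear.

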